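Start the second spindle of the insole glue press

ROBOT

A 6-joint arm with a two-finger parallel gripper is mounted at the origin on a cart in front of the work surface, level with it; the furniture and walls round the work are solid. World frame = base frame: x ahead of the robot, y to its left, z up, the work surface at z = 0. Lengths are in m, angles in rad, forces in N, time in s.
With the tool pointing down it reaches from about 0.35 to 1 m from the base axis. Payload 7.1 kg.
Tool frame: the origin (TCP) lies midway between the tips of the shut fingers; the grasp point (between the pads) lies env.pinch_z behind it (env.pinch_z is the distance from the TCP to the grasp point, in m); z points along the fingers, x is the direction in which the jaws open and shut, and the axes are right-handed (so a half turn about z gives the same grasp; the last joint's range is limited). The gripper opens to 85 mm and grips with 20 to 120 N. Pads are 22 mm wide; open, the fingers measure 114 mm over their backs; the gripper's body (76 mm by 85 mm) begins 54 mm behind the grasp point. The pads swing forward as they close: fully open they stand 13 mm farther back than shut.
Start: joints at [1.09, 0.423, 1.63, -0, 1.089, -0.019], TCP at [0.278, 0.56, 0.231] pointing down, gripper open.
Joint ranges: [-3, 3], [-0.9, 2.11], [0.09, 2.58], [-1.31, 4.45], [0.11, 2.69], [-2.54, 2.54]. Speed limits (rad/s): [2.39, 2.39, 3.01, 3.14, 3.14, 3.14].

INTERFACE

Orientations are given as a 3x3 rotation matrix whose columns are the frame's x, y, z axes.
In Python, from station import env gives the robot as it stands. Calls block until the motion is done:
- env.move_pose(position, orientation): joint-space move of the TCP to a pose.
- env.move_linear(position, speed=0.15, ori=None, threshold=None): straight line of the TCP; ori=None keeps the orientation; speed is the mean speed in m/s. With threshold (N) it stops when the force on the tool has changed by that much, and returns True; else False.
- env.set_joints(angles): joint-space move.
- env.gripper_open() and env.close(): open the fingers fully, or close them until they stop; the grip force is fixed at half the most.
- env.wait(seconds).
- env.solve_ik(position, orientation): joint angles nearest the present ones, or None.
- env.state(): the state.
- env.read_camera(name): name is "scene" or "top"; returns a dict with "frame" (420x560x3 uint8, red, green, blue), "z_map" (420x560 float32, m along the optical axis (not along the pixel's ray), 0 where there is no reading), "fx", "fy", "cx", "cy" (pixels), "k1" (the pictures are not rectified: a ray, as slopes to the right and down, at radius r is drawn at 1 + k1 r^2 times it, then the intrinsics apply), "cam_to_world" (4x4, takes a point from camera to world coordinates). Camera axes: x right, y up, looking along -z (the intrinsics and any distortion apply to the point x, -y, -z); pixel columns grow to the right and rows downward; lengths in m; the calibration is good to about 2 mm. A picture is of the moment at which its call begins.
A pose or a line that the arm cannot do raises env.PlanningError and nothing moves.
- env.close_job(): hands the job in, once; it reports no verdict.
The state is a dict: "time_s": time; "joint_pos": joint angles; "dq": joint speeds; "joint_torque": joint torques, N m; "position": TCP position; "orientation": TCP orientation; "wrist_force": force on the tool from outside, world axes, zero at the start; "moment": the same for the moment, N m; "gripper_width": finger opening in m.
Only numpy, scipy, OpenCV 4.12 (cv2) and the standard library are available. Lean on these libraries where they do the work, as an engineer would, in place of code of your own. Each camera call takes 0.05 s, during which the arm holds its last target. There are 200 camera calls.

TASK

Of the two hexagon-headed spindles in the glue press one has been run in; the other, whose head stands higher, is only standing in the mouth of its nut. Turn that one backward (anticlockwise from above) until it drops into the start of the thread, then turn it one full turn forward (clockwise), and finish still gripping its head, holding it still, upright and started in the nut. Leave the other spindle and everything else on the bench as they are.

Things in the scene. Friction and masses are not known exactly. Their poses are not given: they have to be found in the camera images.
- glue_press: Bench press for glued insole stacks, fixed: plywood base 170 x 310 x 18 mm, steel crossbeam 60 x 296 mm (top 146 mm above the table) on two tie rods, with two bronze flanged nuts side by side (flange 58 mm across, face at 153 mm). Only the spindles stand higher than 154 mm. Origin: centre of the base's underside; x across the beam, y along it, z up.
- nut_left (a point): On the axis of the nut at the press's +y side, at the upper end of its thread, 150 mm above the table. Vertical axis, bored through, right-handed two-start thread, 28 mm, pitch 7 mm, lead 14 mm a turn.
- nut_right (a point): The same for the nut at the press's -y side, 124 mm from the other.
- free_spindle: Loose steel spindle, 114 mm long, 0.45 kg, that only stands in the mouth of one nut (left or right, it differs) and can be lifted out. Origin: its lower tip, on the axis; z up to the head. Round-ended nose 22.6 mm thick over the first 38 mm, down in the nut; 28 mm thread from 38 to 80 mm; hexagon head from 90 to 114 mm. A few degrees of play while not started.
- free_spindle_head (a point): Middle of the free spindle's hexagon head, on the axis, 102 mm above its tip, 12 mm below its top. 24 mm tall, 36 mm across flats, 41.6 mm across corners; the flats face 30, 90, 150 ... degrees about the spindle's z from its x. Under 0.3 N m turns the spindle; it does not turn by itself.
- free_spindle_lead (a point): On the free spindle's axis at the lower end of its thread, 38 mm above the tip. At first it rests on the nut's thread. Turned backward it climbs 2.2 mm per radian and, after at most 2.3 rad, falls 7 mm if not held up: the thread start, tip then about 107 mm above the table. Turned forward from there it sinks 14 mm a turn and cannot be pulled up (1.3 mm play).
- started_spindle: The other spindle, alike in every way but run two turns into the other nut: its tip is about 86 mm above the table, so its head stands 23 to 26 mm lower than the free one's. Not to be turned or lifted.
- press_weight: Round cast iron weight, 55 mm across, 61 mm tall, behind the press to the left. Bystander.
- glue_brush: Glue brush with a red handle, 26 x 164 x 20 mm, lying right of the press. Bystander.
- awl: Awl with a wooden handle, 29 x 135 x 29 mm, lying right of the press. Bystander.
There are look-alikes about, which are no part of the job. What is shaped like the free_spindle but turquoise is not meant.

How it is judged:
By the outcome, as a careful person would: the job done as asked, in the order asked, and still so for the second after the job is handed in, while the arm keeps its last pose, push and grip.
It also fails if it takes over 59 s, if anything falls off the work surface, if the arm or the gripper's body presses on something with over 40 N, if the wrist force passes 120 N, or if a joint passes its speed limit or range.

## Working session

There is one attempt and no reset: what is moved stays moved. The work goes in short steps, each a Python script; the robot and the scene stay as the last script left them, time stands still between calls to the robot, and variables do not carry over. Pictures are saved under pics/ and viewed, about 8 in all and at most 12, crops included, and the job is handed in when it is done.

```bash
mkdir -p pics; ls; cat > h.py <<'E'
import numpy as np, cv2
from station import env
def cam(name, fn=None):
    c=env.read_camera(name)
    if fn: cv2.imwrite('pics/'+fn, c['frame'][:,:,::-1])
    return c
def ray(c,u,v):
    xd,yd=(u-c['cx'])/c['fx'],(v-c['cy'])/c['fy']
    x,y=xd,yd
    for _ in range(20):
        s=1+c['k1']*(x*x+y*y); x,y=xd/s,yd/s
    T=np.array(c['cam_to_world']); return T[:3,3], T[:3,:3]@np.array([x,-y,-1.0])
def onplane(c,u,v,z):
    o,d=ray(c,u,v); return o+d*(z-o[2])/d[2]
def cloud(c):
    vv,uu=np.mgrid[0:420,0:560]
    o,_=ray(c,0,0); xd,yd=(uu-c['cx'])/c['fx'],(vv-c['cy'])/c['fy']; x,y=xd,yd
    for _ in range(20):
        s=1+c['k1']*(x*x+y*y); x,y=xd/s,yd/s
    z=c['z_map']; P=np.stack([x*z,-y*z,-z],-1)
    T=np.array(c['cam_to_world']); W=P@T[:3,:3].T+T[:3,3]; W[z==0]=np.nan
    return W
def Rdown(a):  # tool down, tool x at world angle a
    c,s=np.cos(a),np.sin(a); return np.array([[c,s,0],[s,-c,0],[0,0,-1.]])
E
python3 - <<'E'
from h import *
for n in ('scene','top'):
    c=cam(n,n+'0.png'); print(n,np.round(c['cam_to_world'],3).tolist(),c['fx'],c['cx'],c['cy'],c['k1'])
    W=cloud(c); np.save(n+'0.npy',W)
s=env.state(); print(env.pinch_z,s['time_s'],s['orientation'],s['wrist_force'],s['gripper_width'])
E
```

```text
pics
scene [[0.613, 0.547, -0.57, -0.121], [-0.79, 0.422, -0.444, -0.528], [-0.002, 0.723, 0.691, 0.983], [0.0, 0.0, 0.0, 1.0]] 455.4433492368662 272.1277546676044 212.9901515431974 -0.14632470717603058
top [[-0.022, 0.98, -0.197, 0.219], [-1.0, -0.022, 0.001, 0.013], [-0.003, 0.197, 0.98, 1.742], [0.0, 0.0, 0.0, 1.0]] 534.2526839367666 279.5183973616979 203.6444354272425 -0.10633103104815486
0.0187 0.1 [[ 4.45539447e-01  8.95262073e-01 -6.49247322e-04]
 [ 8.95261138e-01 -4.45539920e-01 -1.29395516e-03]
 [-1.44769458e-03 -4.73782973e-06 -9.99998952e-01]] [-0.14073294 -0.56054833 -0.14042666] 0.08547272775010366
```

View pics/scene0.png

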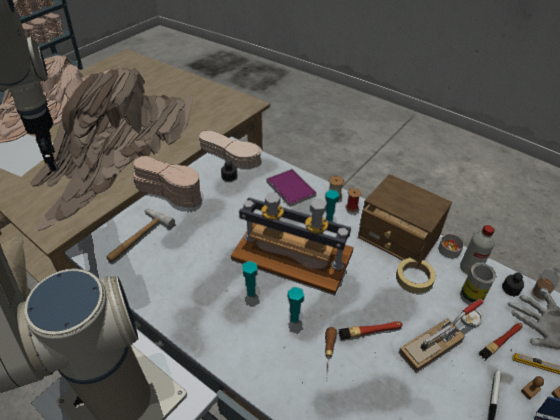

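View pics/top0.png

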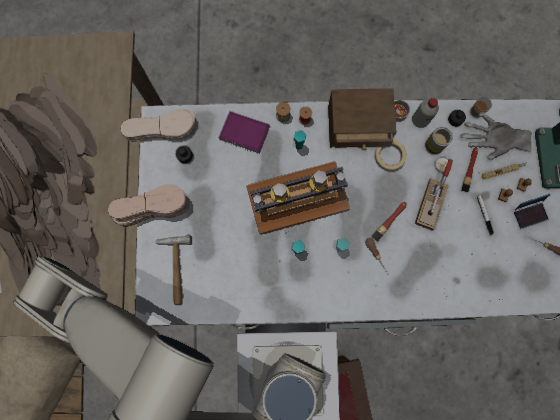

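The scene view shows the press with grey steel heads at (272,203) and (318,207). Three turquoise look-alikes stand at (250,282), (295,305) and (332,203). In the top view the steel heads are at (280,191) and (320,180), and the turquoise ones at (298,247), (342,244) and (299,139). Next I'll use depth to see which steel head is higher, plus a close crop.

```bash
python3 - <<'E'
from h import *
T=np.load('top0.npy');S=np.load('scene0.npy')
for n,W in(('top',T),('scene',S)):
    m=(W[...,2]>0.17)&(W[...,2]<0.3)&(W[...,0]>0.35)&(W[...,0]<0.75)&(abs(W[...,1])<0.25)
    k,l,st,ce=cv2.connectedComponentsWithStats(m.astype(np.uint8))
    for i in range(1,k):
        if st[i,4]<15: continue
        P=W[l==i]; zt=np.percentile(P[:,2],80); Q=P[P[:,2]>zt-.005]
        print(n,st[i],ce[i].round(1),'ztop',zt.round(4),'c',((Q.max(0)+Q.min(0))/2).round(4),'size',np.ptp(Q,axis=0).round(3))
a=cv2.imread('pics/scene0.png')[180:290,220:370]; b=cv2.imread('pics/top0.png')[155:240,240:355]
cv2.imwrite('pics/crop1.png',np.vstack([cv2.resize(a,(440,322),interpolation=2),cv2.resize(b,(440,275*1),interpolation=2)]))
E
```

```text
top [313 170  14  15 152] [319.5 177.2] ztop 0.2245 c [ 0.6034 -0.1087  0.224 ] size [0.038 0.038 0.009]
top [273 183  13  15 146] [279.2 189.8] ztop 0.2006 c [0.5725 0.0109 0.2015] size [0.038 0.036 0.012]
scene [265 192  16  17 215] [272.4 200.1] ztop 0.201 c [0.5746 0.0111 0.1999] size [0.04  0.04  0.008]
scene [310 199  17  24 290] [317.7 209.5] ztop 0.2222 c [ 0.6018 -0.1092  0.2218] size [0.038 0.039 0.009]
```

View pics/crop1.png

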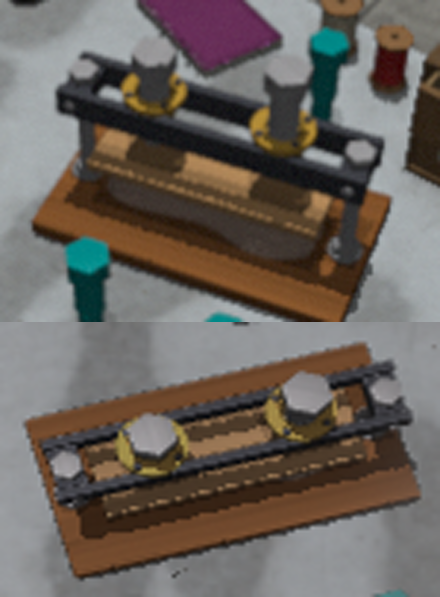

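The free spindle is the right-hand one: its top is at about 0.2235, against 0.200 for the other, and the axes are 124 mm apart as given. Next: the head's exact centre and hexagon angle from the bright top face in both views.

```bash
python3 - <<'E'
from h import *
vis=[]
for n,(u,v) in(('top',(319.5,177.2)),('scene',(317.7,204))):
    c=cam(n); u0,v0=int(u)-14,int(v)-14; k=12
    f=c['frame'][v0:v0+29,u0:u0+29]
    g=cv2.resize(f,None,fx=k,fy=k,interpolation=cv2.INTER_CUBIC)
    hsv=cv2.cvtColor(g,cv2.COLOR_RGB2HSV)
    for th in (110,125,140):
        m=((hsv[...,2]>th)&(hsv[...,1]<60)).astype(np.uint8)
        m=cv2.morphologyEx(m,cv2.MORPH_OPEN,np.ones((25,25)))
        cs,_=cv2.findContours(m,0,cv2.CHAIN_APPROX_NONE)
        if not cs: continue
        q=max(cs,key=cv2.contourArea)[:,0,:]
        P=np.array([onplane(c,u0+(x+.5)/k-.5,v0+(y+.5)/k-.5,0.2235)[:2] for x,y in q])
        M=cv2.moments((P*1000).astype(np.float32)); ce=np.array([M['m10'],M['m01']])/M['m00']/1000
        d=P-ce; r=np.hypot(*d.T); a=np.arctan2(d[:,1],d[:,0])
        ag=np.linspace(-np.pi,np.pi,360,endpoint=False); o=np.argsort(a); rg=np.interp(ag,a[o],r[o],period=2*np.pi)
        F=[(rg*np.exp(-1j*h*ag)).mean()*2 for h in range(1,9)]
        print(n,th,'area mm2',round(M['m00']),'(1122)','c',ce.round(4),'corner deg',round(np.degrees(np.angle(F[5].conjugate()))/6,1),'|F|mm',(np.abs(F)*1000).round(2))
        if th==125: cv2.drawContours(g,[q.reshape(-1,1,2)],-1,(255,0,0),1)
    vis.append(g[:,:,::-1])
cv2.imwrite('pics/hex.png',np.hstack(vis))
for a in np.radians([-90,-60,-30,0,30,60,90]):
    q=env.solve_ik([0.603,-0.109,0.26],Rdown(a)); print(round(np.degrees(a)),None if q is None else np.round(q,3))
E
```

```text
top 110 area mm2 1042 (1122) c [ 0.6027 -0.1095] corner deg 15.7 |F|mm [0.01 0.23 0.08 0.27 0.14 0.92 0.08 0.05]
top 125 area mm2 970 (1122) c [ 0.6026 -0.1093] corner deg 16.2 |F|mm [0.01 0.36 0.13 0.27 0.16 0.8  0.07 0.13]
top 140 area mm2 639 (1122) c [ 0.5994 -0.107 ] corner deg 18.3 |F|mm [0.09 2.1  0.62 0.88 0.38 0.51 0.36 0.13]
scene 110 area mm2 3027 (1122) c [ 0.6057 -0.0987] corner deg 10.7 |F|mm [ 2.53 10.24  5.98  4.18  2.07  2.88  0.9   0.65]
scene 125 area mm2 2741 (1122) c [ 0.6076 -0.0985] corner deg 9.7 |F|mm [3.28 9.95 6.77 3.46 3.31 2.36 1.47 1.  ]
scene 140 area mm2 1882 (1122) c [ 0.6186 -0.1012] corner deg 14.6 |F|mm [ 1.92 10.85  3.73  3.22  1.43  0.1   0.34  1.05]
-90 [-0.198  0.375  1.633 -0.     1.134  1.373]
-60 [-0.198  0.375  1.633 -0.     1.134  0.849]
-30 [-0.198  0.375  1.633 -0.     1.134  0.325]
0 [-0.198  0.375  1.633 -0.     1.134 -0.198]
30 [-0.198  0.375  1.633 -0.     1.134 -0.722]
60 [-0.198  0.375  1.633 -0.     1.134 -1.245]
90 [-0.198  0.375  1.633 -0.     1.134 -1.769]
```

View pics/hex.png

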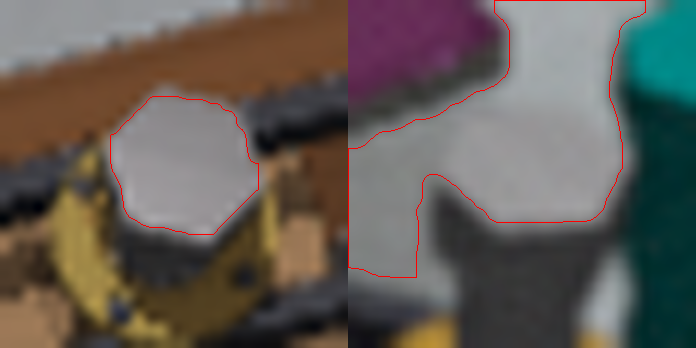

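The top view gives head centre (0.6027, -0.1093), corners at 16° and so flats at -74/-14/46°; the mask area agrees with the given size. The scene mask leaked into the background, so I'm ignoring it. I'll grip at yaw -74° (q6≈1.09), which leaves 3.6 rad of backward travel.

```bash
cat >> h.py <<'E'
def st(tag=''):
    s=env.state(); R=s['orientation']
    print(tag,'t',round(s['time_s'],2),'p',np.round(s['position'],4),'yaw',round(float(np.degrees(np.arctan2(R[1][0],R[0][0]))),1),'q6',round(s['joint_pos'][5],3),'F',np.round(s['wrist_force'],1),'M',np.round(s['moment'],2),'w',round(s['gripper_width'],4)); return s
E
python3 - <<'E'
from h import *
x,y=0.6027,-0.1093
p=np.array(env.state()['position']); env.move_linear([p[0],p[1],0.30],speed=0.2)
R=Rdown(np.radians(-74)); env.move_pose([x,y,0.30],R); st('above')
print(env.move_linear([x,y,0.191],speed=0.1,threshold=12)); st('down')
env.close(); st('closed'); env.wait(0.3); st()
cam('top','g1t.png'); c=cam('scene')
f=c['frame'][130:290,210:400]; cv2.imwrite('pics/g1.png',cv2.resize(f,None,fx=4,fy=3.75,interpolation=2)[:,:,::-1])
E
```

```text
above t 3.32 p [ 0.6028 -0.1084  0.3   ] yaw -73.9 q6 1.093 F [ 1.   0.6 -0. ] M [ 0.03  0.05 -0.  ] w 0.0856
False
down t 4.56 p [ 0.6032 -0.1094  0.1917] yaw -74.0 q6 1.093 F [-0.2 -0.2  0.2] M [ 0.07  0.01 -0.02] w 0.0853
closed t 5.07 p [ 0.603  -0.1096  0.1915] yaw -74.0 q6 1.093 F [-0.1 -1.   2.9] M [-0.27  0.16  0.03] w 0.0349
 t 5.37 p [ 0.603  -0.1096  0.1914] yaw -74.0 q6 1.093 F [-0.4 -2.   4.5] M [-0.51 -0.   -0.03] w 0.0352
```

View pics/g1.png

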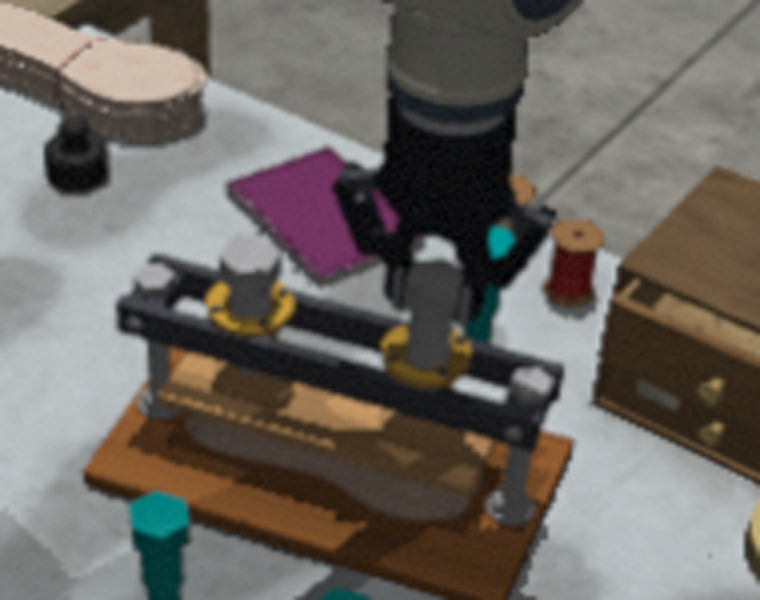

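Gripped on the flats (width 35 mm) with small forces. Now backward in small steps, following the ramp at a light downward force. Once Fz falls to the hanging weight (about -4 N), the drop has been reached.

```bash
cat >> h.py <<'E'
def go(x,y,z,a):
    q=env.solve_ik([x,y,z],Rdown(a)); assert q is not None
    dq=np.abs(np.array(q)-env.state()['joint_pos']); assert dq.max()<1.0,dq
    env.set_joints(q)
def fz(): return env.state()['wrist_force'][2]
E
python3 - <<'E'
from h import *
x,y=0.603,-0.1095; z=0.1910; a0=a=np.radians(-74)
n=0
for i in range(5):
    a+=0.1; z+=0.00022
    go(x,y,z,a); env.wait(0.05); s=st(f'{a-a0:.2f} zc {z:.4f}')
    z+=np.clip((s['wrist_force'][2]-5)*0.0001,-.0005,.0005)
E
```

```text
0.10 zc 0.1912 t 5.77 p [ 0.6032 -0.1092  0.1915] yaw -68.3 q6 0.992 F [-0.1 -0.4  4.9] M [0.03 0.06 0.03] w 0.0351
0.20 zc 0.1914 t 6.07 p [ 0.6034 -0.1093  0.1917] yaw -62.5 q6 0.893 F [-0.2  0.1  5.3] M [-0.03 -0.12  0.04] w 0.0352
0.30 zc 0.1917 t 6.37 p [ 0.6032 -0.1092  0.1919] yaw -56.8 q6 0.793 F [ 0.2 -0.3  5.3] M [ 0.11 -0.08  0.03] w 0.0353
0.40 zc 0.1919 t 6.67 p [ 0.6036 -0.1092  0.1923] yaw -51.1 q6 0.694 F [-0.1  0.9  4.3] M [ 0.18 -0.28 -0.  ] w 0.0354
0.50 zc 0.1921 t 6.97 p [ 0.6037 -0.1093  0.1925] yaw -45.4 q6 0.594 F [1.5 1.3 4.2] M [ 0.1  -0.28  0.04] w 0.0352
```

```bash
python3 - <<'E'
from h import *
x,y=0.603,-0.1095; z=0.1921; a0=np.radians(-74); a=a0+.5
for i in range(22):
    a+=0.1; z+=0.00022
    go(x,y,z,a); env.wait(0.05); s=st(f'{a-a0:.2f} zc {z:.4f}'); F=np.array(s['wrist_force'])
    if F[2]<-1.5 or np.hypot(F[0],F[1])>12: break
    z+=np.clip((F[2]-5)*0.0001,-.0005,.0005)
E
```

```text
0.60 zc 0.1923 t 7.27 p [ 0.6037 -0.1094  0.1926] yaw -39.7 q6 0.494 F [1.7 0.8 4.9] M [ 0.15 -0.4  -0.  ] w 0.0353
0.70 zc 0.1925 t 7.57 p [ 0.6035 -0.1094  0.1928] yaw -34.0 q6 0.394 F [1.4 0.2 5.4] M [ 0.17 -0.35  0.02] w 0.0351
0.80 zc 0.1928 t 7.87 p [ 0.6034 -0.1094  0.193 ] yaw -28.4 q6 0.296 F [2.6 1.5 4.8] M [ 0.3  -0.69  0.05] w 0.0353
0.90 zc 0.1930 t 8.17 p [ 0.6035 -0.1094  0.1932] yaw -22.7 q6 0.197 F [3.5 1.3 4.5] M [ 0.42 -0.84  0.03] w 0.0351
1.00 zc 0.1932 t 8.47 p [ 0.6035 -0.1094  0.1934] yaw -17.0 q6 0.098 F [3.9 1.5 5.4] M [ 0.66 -0.94  0.06] w 0.0353
1.10 zc 0.1934 t 8.77 p [ 0.6036 -0.1093  0.1936] yaw -11.3 q6 -0.002 F [3.7 3.6 4. ] M [ 0.65 -1.05 -0.03] w 0.0351
1.20 zc 0.1935 t 9.07 p [ 0.6038 -0.1093  0.1938] yaw -5.5 q6 -0.102 F [5.4 2.3 4.6] M [ 0.68 -1.08  0.02] w 0.0352
1.30 zc 0.1937 t 9.37 p [ 0.6039 -0.1092  0.194 ] yaw 0.2 q6 -0.202 F [5.8 3.3 4.8] M [ 0.84 -1.16 -0.  ] w 0.0354
1.40 zc 0.1939 t 9.67 p [ 0.604  -0.109   0.1942] yaw 5.9 q6 -0.302 F [6.1 3.1 4.3] M [ 1.03 -1.35 -0.07] w 0.0355
1.50 zc 0.1941 t 9.97 p [ 0.6041 -0.109   0.1945] yaw 11.
[... 298 characters left out ...]
zc 0.1946 t 10.87 p [ 0.6042 -0.1085  0.1951] yaw 28.8 q6 -0.702 F [5.  5.8 4.5] M [ 1.49 -1.42 -0.04] w 0.0351
1.90 zc 0.1948 t 11.17 p [ 0.6042 -0.1084  0.1952] yaw 34.5 q6 -0.802 F [6.6 6.2 4.4] M [ 1.62 -1.43 -0.02] w 0.035
2.00 zc 0.1950 t 11.47 p [ 0.6043 -0.1083  0.1952] yaw 40.3 q6 -0.902 F [6.3 6.9 4. ] M [ 1.69 -1.55 -0.04] w 0.035
2.10 zc 0.1951 t 11.77 p [ 0.6042 -0.1081  0.1952] yaw 46.0 q6 -1.003 F [7.5 8.  2.6] M [ 1.79 -1.61  0.06] w 0.0353
2.20 zc 0.1951 t 12.07 p [ 0.604  -0.1078  0.1947] yaw 51.7 q6 -1.103 F [ 7.8  8.1 -0.9] M [ 2.01 -1.77  0.02] w 0.0351
2.30 zc 0.1948 t 12.37 p [ 0.6039 -0.1077  0.1942] yaw 57.5 q6 -1.202 F [ 7.9  9.5 -0.4] M [ 2.11 -1.77 -0.04] w 0.0354
```

Between 2.1 and 2.2 rad the vertical support vanished and the arm now sinks freely, so the drop point is reached. The lateral load (about 12 N) comes from the spindle having been gripped slightly tilted. I'll release so it drops and straightens, then look.

```bash
cat >> h.py <<'E'
def head(tag=''):
    for n in('top','scene'):
        c=cam(n); W=cloud(c); m=(np.hypot(W[...,0]-.603,W[...,1]+.109)<.024)&(W[...,2]>.17)&(W[...,2]<.235)
        v=c['frame'].max(-1); sat=v.astype(int)-c['frame'].min(-1)
        m&=(v>100)&(sat<40)
        P=W[m]
        if len(P)<10: print(n,'few');continue
        zt=np.percentile(P[:,2],80); Q=P[P[:,2]>zt-.005]; print(tag,n,'ztop',zt.round(4),'n',len(Q),'c',((Q.max(0)+Q.min(0))/2).round(4))
E
python3 - <<'E'
from h import *
env.gripper_open(); env.wait(0.3); s=st('open')
p=s['position']; env.move_linear([0.603,-0.1093,0.30],speed=0.25); st(); head()
c=cam('top'); d=cam('scene')
a=cv2.resize(c['frame'][145:225,260:360],(500,400),interpolation=2); b=cv2.resize(d['frame'][170:270,250:325],(300,400),interpolation=2)
cv2.imwrite('pics/drop.png',np.hstack([a,b])[:,:,::-1])
E
```

```text
open t 13.22 p [ 0.603  -0.1095  0.1948] yaw 57.8 q6 -1.207 F [-0.5 -0.1 -0.4] M [-0.05 -0.02  0.  ] w 0.0853
 t 13.79 p [ 0.6029 -0.1093  0.3004] yaw 57.8 q6 -1.207 F [-0.6 -0.1 -1. ] M [-0.01  0.01 -0.03] w 0.0854
top few
 scene ztop 0.2211 n 15 c [ 0.6121 -0.1152  0.2201]
```

View pics/drop.png

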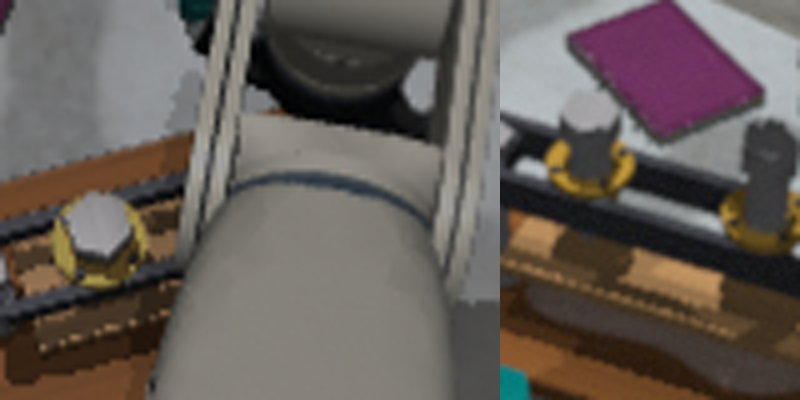

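In the scene view the free head has dropped: depth gives ztop 0.2211 against an expected 0.221, and it was about 0.228 before release. The top view is blocked by the arm. Next I regrip at the release yaw and turn forward with compliant steps.

```bash
cat >> h.py <<'E'
def turn(x,y,z,a,total,step=-0.15,Ft=2.0):
    n=int(np.ceil(abs(total/step))); step=-abs(total)/n
    for i in range(n):
        a+=step; z+=0.002228*step
        go(x,y,z,a); env.wait(0.03); s=env.state(); F=np.array(s['wrist_force'])
        if i%4==3 or i==n-1: st(f'{i+1}/{n} c {x:.4f} {y:.4f} {z:.4f}')
        z+=np.clip((F[2]-Ft)*0.0001,-.0006,.0006)
        L=np.hypot(F[0],F[1])
        if L>3: k=min((L-3)*0.00008,.0004)/L; x+=k*F[0]; y+=k*F[1]
        if L>20 or abs(F[2])>20: st('STOP'); break
    return x,y,z,a
E
python3 - <<'E'
from h import *
c=cam('scene'); W=cloud(c); m=(np.hypot(W[...,0]-.603,W[...,1]+.109)<.024)&(W[...,2]>.19)&(W[...,2]<.25)
print('head pts',m.sum(),np.percentile(W[m][:,2],[50,80,95]).round(4), W[m].mean(0).round(4))
x,y,z=0.603,-0.1093,0.1885; a=np.radians(57.5)
env.move_pose([x,y,0.235],Rdown(a))
print(env.move_linear([x,y,z],speed=0.1,threshold=12)); st('down')
env.close(); env.wait(0.2); s=st('closed')
print([float(v) for v in turn(x,y,z,a,1.05)])
E
```

```text
head pts 207 [0.2184 0.2205 0.2226] [ 0.5981 -0.1117  0.2147]
False
down t 15.03 p [ 0.6035 -0.1094  0.1892] yaw 57.5 q6 -1.202 F [ 0.7  0.4 -0.2] M [-0.    0.01 -0.  ] w 0.0856
closed t 15.73 p [ 0.6035 -0.1093  0.189 ] yaw 57.5 q6 -1.202 F [-0.   0.6  5.3] M [ 0.11 -0.04  0.01] w 0.0352
4/8 c 0.6031 -0.1091 0.1880 t 16.9 p [ 0.6031 -0.109   0.1878] yaw 27.8 q6 -0.683 F [2.3 2.2 3.2] M [ 0.45 -0.49 -0.  ] w 0.0352
8/8 c 0.6032 -0.1091 0.1867 t 18.07 p [ 0.6029 -0.1091  0.1867] yaw -2.3 q6 -0.158 F [0.6 0.4 2.8] M [ 0.15  0.08 -0.11] w 0.0353
[0.6031553559350277, -0.10908399505970758, 0.18679236912899239, -0.04643568010326046]
```

Forces are small and the head is sinking at 2.2 mm/rad, as it should. I'll finish the half turn, regrip a half turn back, then do the second half.

```bash
python3 - <<'E'
from h import *
x,y,z,a=turn(0.60316,-0.10908,0.18679,-0.046436,np.pi-1.05)
env.gripper_open(); env.wait(0.1); st('open')
# back half a turn, fingers open and clear above the head
env.move_linear([x,y,z+0.04],speed=0.2)
env.set_joints(env.solve_ik([x,y,z+0.04],Rdown(a+np.pi/2))); 
a+=np.pi; env.set_joints(env.solve_ik([x,y,z+0.04],Rdown(a))); st('back')
env.move_linear([x,y,z],speed=0.12,threshold=12); env.close(); env.wait(0.2); st('closed')
x,y,z,a=turn(x,y,z,a,1.0); print(*map(float,(x,y,z,a)))
E
```

```text
4/14 c 0.6031 -0.1090 0.1856 t 19.27 p [ 0.6025 -0.1087  0.1853] yaw -36.6 q6 0.44 F [-3.2  4.2  2.2] M [ 0.97  0.7  -0.04] w 0.0351
8/14 c 0.6026 -0.1082 0.1841 t 20.47 p [ 0.6025 -0.1078  0.184 ] yaw -70.8 q6 1.039 F [-2.   5.8  1.9] M [ 1.1   0.37 -0.14] w 0.0352
12/14 c 0.6024 -0.1074 0.1827 t 21.67 p [ 0.6028 -0.1073  0.1828] yaw -105.1 q6 1.638 F [-0.   4.4  1.1] M [ 1.16 -0.02 -0.03] w 0.0351
14/14 c 0.6024 -0.1071 0.1818 t 22.27 p [ 0.6031 -0.1071  0.1821] yaw -122.2 q6 1.936 F [0.3 4.7 1.5] M [ 1.09 -0.3  -0.07] w 0.0351
open t 22.92 p [ 0.6024 -0.1072  0.1818] yaw -122.5 q6 1.942 F [ 0.   0.6 -0. ] M [0.01 0.01 0.  ] w 0.0855
back t 26.07 p [ 0.6025 -0.107   0.2218] yaw 57.4 q6 -1.198 F [0.4 0.4 0.4] M [-0.04 -0.01  0.01] w 0.0854
closed t 27.26 p [ 0.603  -0.107   0.1824] yaw 57.5 q6 -1.199 F [0.7 1.2 6.1] M [ 0.17 -0.05  0.  ] w 0.0348
4/7 c 0.6025 -0.1069 0.1812 t 28.46 p [ 0.6029 -0.1069  0.1813] yaw 25.1 q6 -0.633 F [ 4.6  2.4 -0.2] M [ 0.5  -0.93  0.01] w 0.0353
7/7 c 0.6030 -0.1067 0.1802 t 29.36 p [ 0.6032 -0.1068  0.1803] yaw 0.6 q6 -0.205 F [4.4 0.9 2. ] M [ 0.18 -1.01 -0.03] w 0.0352
0.6031468624205121 -0.10671823800791864 0.1802131259725995 0.0035639999999996785
```

The spindle keeps sinking correctly (about 14 mm/turn), but the tool's y drifted by 2 mm. I'll locate the nut axis from the flange rims in the first pictures (offline) so the spindle finishes upright.

```bash
python3 - <<'E'
from h import *
from scipy.optimize import least_squares
for n,boxes in(('top',[('R',305,170,340,200),('L',262,180,298,208)]),('scene',[('R',298,205,340,245),('L',252,192,295,228)])):
    c=cam(n); im=cv2.imread(f'pics/{n}0.png')
    for nm,u0,v0,u1,v1 in boxes:
        k=8; g=cv2.resize(im[v0:v1,u0:u1],None,fx=k,fy=k,interpolation=cv2.INTER_CUBIC)
        h=cv2.cvtColor(g,cv2.COLOR_BGR2HSV); m=((h[...,0]>17)&(h[...,0]<33)&(h[...,1]>110)&(h[...,2]>50)).astype(np.uint8)
        m=cv2.morphologyEx(m,cv2.MORPH_OPEN,np.ones((7,7)))
        ys,xs=np.nonzero(m); P=np.array([onplane(c,u0+(x+.5)/k-.5,v0+(y+.5)/k-.5,.153)[:2] for x,y in zip(xs,ys)])
        hull=cv2.convexHull((P*1000).astype(np.float32))[:,0]/1000
        r=least_squares(lambda p:np.hypot(*(hull-p).T)-.029,hull.mean(0),loss='soft_l1',f_scale=.001)
        print(n,nm,len(P),r.x.round(4),'rms mm',(np.sqrt((r.fun**2).mean())*1000).round(2))
E
```

```text
top R 7984 [ 0.6008 -0.1087] rms mm 0.75
top L 7990 [0.5708 0.0098] rms mm 1.26
scene R 11998 [ 0.6005 -0.108 ] rms mm 2.41
scene L 10503 [0.5701 0.0101] rms mm 2.53
```

The left (upright) spindle shows a bias of (+3, +1) mm between its head and its flange. Applying that puts the right axis at about (0.6036, -0.1074), within 1 mm of the present tool position, so the spindle stands upright. Now I'll finish the turn.

```bash
python3 - <<'E'
from h import *
x,y,z,a=turn(0.60315,-0.10672,0.18021,0.003564,np.pi-1.0+0.08); print(*map(float,(x,y,z,a)))
env.wait(0.3); st('end')
c=cam('scene'); d=cam('top')
cv2.imwrite('pics/end.png',np.hstack([cv2.resize(c['frame'][160:280,220:340],(480,480),interpolation=2),cv2.resize(d['frame'][140:240,240:300],(288,480),interpolation=2)])[:,:,::-1])
W=cloud(c); 
for C in((.6033,-.108),(.5740,.011)):
    m=(np.hypot(W[...,0]-C[0],W[...,1]-C[1])<.022)&(W[...,2]>.165)&(W[...,2]<.24); print(C,m.sum(),np.percentile(W[m][:,2],[50,80,95]).round(4))
E
```

```text
4/15 c 0.6036 -0.1067 0.1789 t 30.66 p [ 0.6036 -0.1069  0.179 ] yaw -33.4 q6 0.389 F [ 4.1 -1.7  2.4] M [-0.33 -1.07 -0.03] w 0.0351
8/15 c 0.6041 -0.1070 0.1777 t 31.86 p [ 0.6039 -0.1071  0.1776] yaw -67.3 q6 0.981 F [ 3.  -3.2  1.6] M [-0.8  -0.62 -0.01] w 0.0353
12/15 c 0.6044 -0.1074 0.1766 t 33.06 p [ 0.6039 -0.1074  0.1763] yaw -101.4 q6 1.575 F [ 0.6 -5.2  1.6] M [-1.1  -0.17 -0.09] w 0.0352
15/15 c 0.6044 -0.1077 0.1755 t 33.96 p [ 0.604  -0.1077  0.1753] yaw -126.7 q6 2.016 F [-2.  -3.9  1.2] M [-0.86  0.39 -0.06] w 0.0351
0.6043244343084408 -0.1078455584672959 0.17539661518287603 -2.218028653589793
end t 34.26 p [ 0.6041 -0.1077  0.1753] yaw -127.0 q6 2.021 F [-2.6 -4.1  2.1] M [-0.83  0.52 -0.03] w 0.035
(0.6033, -0.108) 139 [0.2048 0.2092 0.2298]
(0.574, 0.011) 225 [0.1982 0.2009 0.2027]
```

View pics/end.png

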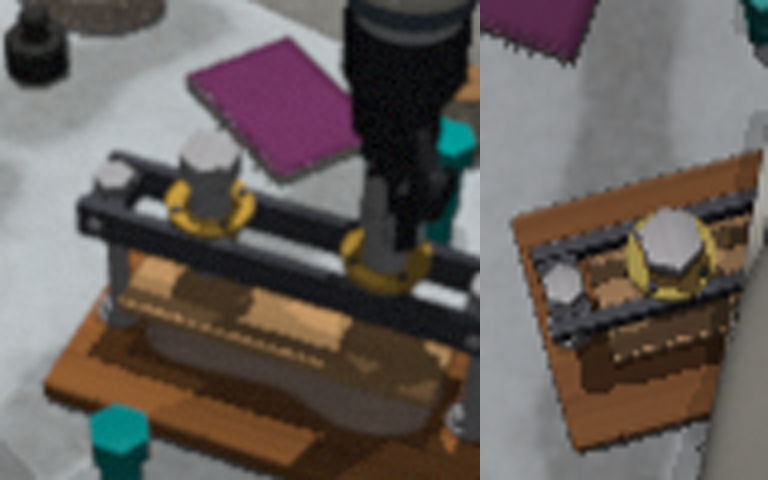

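```bash
python3 - <<'E'
from h import *
st('final'); env.close_job()
E
```

```text
final t 34.36 p [ 0.6041 -0.1077  0.1753] yaw -127.0 q6 2.021 F [-1.5 -3.4  1.7] M [-0.82  0.53  0.02] w 0.035
the job is handed in; nothing more can be done
```

The job is handed in at 34.4 s of the 59 s. The free spindle, in the right-hand nut, is one turn into its thread and still gripped.

**What I did:**
- **Backward:** I gripped the head on its flats and turned it 2.3 rad backward. The upward support vanished at about 2.15 rad, so I overshot the drop point by roughly 0.15 rad.
- **Drop:** I opened the fingers and the spindle fell into the thread start. Its top then read about 0.221 m, against 0.221 m expected.
- **Forward:** I turned it about 2π + 0.08 rad forward in two half-turn strokes with one regrip. The extra 0.08 rad makes up part of the overshoot.

**Last checks:**
- **Depth:** The head sank 13.7 mm over the forward turn, against 14 mm per turn, which it can only do if the thread has caught. I did not do a pull-up test.
- **Upright:** The tool is within about 1 mm of the nut axis I estimated from the flanges. That estimate carries a correction of about 3 mm taken from the other spindle.
- **Forces:** The final wrist force is about 4 N, and the grip width is 35 mm.
- **Other spindle:** Its top still reads about 0.201 m, as at the start, and it looks unturned. I did not recheck the other bystanders individually.

**Disagreed or failed:**
- **Top camera:** It was blocked by the arm after the drop and at the end, so those head heights come from the scene camera only.
- **Final depth reading:** It was contaminated by the fingers (80th percentile 0.209 m, expected 0.2075 m).
- **Side force:** The first backward grip held the spindle slightly tilted and built up about 12 N sideways before I released it.

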